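Tip the engraved plate over the step of the turning block

TASK

Turn the rectangular engraved brass plate over without picking it up: with your fingertips, push it along the lower ledge of the wooden block until it butts against the step, then push its overhanging near edge up so that it tips up on the edge that rests at the step and falls over onto the upper level. It must finish lying flat on the upper level with its plain back facing up; do not lift or carry it, and leave the round brass disc and everything else where they are.

Things in the scene. Friction and masses are not known exactly. Their poses are not given: they have to be found in the camera images.
- block: Fixed two-level hardwood block, 330 mm long (its y). Origin on the bench under the middle of the step's upright face; x is level, square to the step, and points from the lower ledge (robot side) to the upper level; z up. The step's face (x = 0) rises 10 mm from the ledge. The ends of the upper level carry two small bystanders.
- ledge (a point): Middle of the lower ledge's near top edge: block x = -72 mm, 50 mm above the bench. The ledge is level from here to the step; here its side drops straight to the bench.
- bed (a point): Middle of the cork-lined upper level's surface: block x = +66 mm, 60 mm above the bench. It runs from block x = 0 to 132 mm; behind it a rail, block x = 132 to 140 mm, rises 12 mm above it.
- plate: Loose brass plate, 100 (its x) x 90 (its y) x 5 mm, 0.3 to 0.48 kg. Origin at its centre; z points out of the engraved face (double border, star of lines); other face plain. It lies engraved face up in the left or right half of the ledge, x nearly along the block's x, 6 to 14 mm short of the step. Its near edge overhangs the ledge by 34 to 42 mm (28 mm once at the step), free underneath.
- front_edge (a point): Middle of the plate's front lower edge: 50 mm ahead of the plate's centre along its x, on the plain face (2.5 mm below the centre). It meets the foot of the step and stays there while the plate tips up.
- disc: Loose round brass disc, 88 mm in diameter, 5 mm thick, plain, lying in the other half of the lower ledge; origin at its centre. To be left alone.
- loupe: Black eyepiece, 32 mm in diameter, 26 mm high, standing on the upper level at the block's left end (block y about +142 mm); origin at its foot. Bystander.
- collet: Steel collet, 26 mm in diameter, 30 mm high, standing on the upper level at the block's right end (block y about -142 mm); origin at its foot. Bystander.
- caliper: Steel caliper, 150 mm long, lying on the bench to the left; origin under the middle of its beam. Bystander.
- snips: Black-handled snips, 160 mm long, lying on the bench to the right; origin under the pivot. Bystander.
- jar: Small amber jar, 56 mm in diameter, 60 mm high, left of the block; origin at its foot. Bystander.
- dish: White bowl, 80 mm in diameter, 30 mm high, right of the block; origin at its foot. Bystander.
Not all that is in view belongs to the job. Leave any pink or turquoise look-alike of the plate alone.

How it is judged:
By the outcome, as a careful person would: the job done as asked, in the order asked, and still so for the second after the job is handed in, with the robot touching nothing.
It also fails if it takes over 58 s, if anything falls off the work surface, if the arm or the gripper's body presses on something with over 40 N, if the wrist force passes 120 N, or if a joint passes its speed limit or range.

ROBOT

A 6-joint arm with a two-finger parallel gripper is mounted at the origin on the work surface. World frame = base frame: x ahead of the robot, y to its left, z up, the work surface at z = 0. Lengths are in mm, angles in rad, forces in N, time in s.
With the tool pointing down it reaches from about 275 to 1000 mm from the base axis. Payload 8.4 kg.
Tool frame: the origin (TCP) lies on the centre line of the jaws, within the pads' length; the fingertips stand r.tip_reach ahead of it and the grasp point (between the pads) lies 11 mm behind it (r.tip_reach is the distance from the TCP to the fingertips, in mm); z points along the fingers, y is the line along which they close (so a half turn about z gives the same grasp; the last joint's range is limited). The gripper opens to 85 mm and grips with 20 to 120 N. Pads are 22 mm wide; open, the fingers measure 114 mm over their backs; the gripper's body (76 mm by 85 mm) begins 54 mm behind the grasp point. The pads swing forward as they close: fully open they stand 13 mm farther back than shut.
Start: joints at [1.12, 0.353, 1.633, -0, 1.155, -0.002], TCP at [271.177, 563.108, 239.281] pointing down, gripper open.
Joint ranges: [-2.63, 2.63], [-0.92, 2.1], [0.06, 2.66], [-1.3, 4.44], [0, 2.69], [-3.02, 3.02]. Speed limits (rad/s): [2.22, 2.22, 2.79, 3.14, 3.14, 3.14].

INTERFACE

Orientations are given as [roll, pitch, yaw] about the fixed x, y, z axes, in that order (R = Rz(yaw) Ry(pitch) Rx(roll)).
In Python, from rig import r gives the robot as it stands.
- The arm moves only by the tool carry_out, never from a script. Its argument "targets" is a list of rows, each an object with "dp": the shift along the tool's x, y, z in mm, a list of three; "yaw": the turn about the tool's z in degrees. A call has 1 to 12 rows; each row is the pose to reach, as a shift and turn from the pose commanded when the call began, along the tool's axes at that moment; what a row does not reach only later rows make up. A row lasts 1/8 s, in which the tool goes at most 62.5 mm and 10.7 degrees, less where a joint would pass 70% of its speed; a pose out of reach is approached as far as the arm can. A call with a gripper value outside its range is refused whole. "fingers" is the opening, from -1 (shut) to 1 (fully open), so that 0 is half open, set as the call begins (left out, the last holds). The fingers move at their own pace and stop on an object; "grip_force" is the grip in N (left out, the last holds). Time passes only in rows, so rows that repeat a pose let the fingers close. It gives the time, the measured TCP pose, the force, the opening and the grip force at its end, in the units of the state.
- r.sense(): the state, without advancing time (a new reading comes with each control period).
- r.grab_frame(name): name is "scene" or "top" or "wrist"; returns the picture (480x640x3 uint8, red, green, blue); there is no depth.
- r.get_calibration(name): a dict with "fx", "fy", "cx", "cy" (pixels), "rvec" (rotation vector, rad) and "tvec" (3), from world to camera coordinates, as OpenCV has them. Camera axes: x right, y down, z forward; pixel columns grow to the right and rows downward; lengths in mm; the calibration is good to about 2 mm. A picture is of the moment at which its call begins: read the wrist's pose just before it. get_calibration takes no time and is no camera call; for the wrist camera it gives the pose at the moment of the call.
- r.sign_off(): hands the job in; it is judged then, once.
The state is a dict: "clock": time; "qpos": joint angles; "qvel": joint speeds; "joint_efforts": joint torques, N m; "eef_pos": TCP position; "tcp_rot": TCP orientation; "contact_force": force on the tool from outside, world axes, zero at the start; "wrist_torque": the same for the moment, N m; "opening": opening from 0.0 (shut) to 1.0 (fully open); "grasp_force": force on a finger pad.
Only numpy, scipy, OpenCV 4.12 (cv2) and the standard library are available. Lean on these libraries where they do the work, as an engineer would, in place of code of your own. Each camera call takes 0.05 s, during which the arm holds its last target. There are 200 camera calls.

## Working session

There is one attempt and no reset: what is moved stays moved. The work goes in short steps, Python scripts to look and compute and a tool call to move; the robot and the scene stay as the last step left them, time stands still between calls to the robot, and variables do not carry over. Pictures are saved under pics/ and viewed, at most 13 in all, crops included, and the job is handed in when it is done.

Besides the shell and the picture viewer there is one more tool, called as name([rows], argument=value, ...), one row to a line, values as JSON. carry_out: Moves the arm, as the interface text tells. Its arguments: {"type":"object","properties":{"targets":{"type":"array","items":{"type":"object","properties":{"dp":{"type":"array","items":{"type":"number"}},"yaw":{"type":"number"}}}},"fingers":{"type":"number"},"grip_force":{"type":"number"}},"required":["targets"]}

```bash
mkdir -p pics; ls; python3 - <<'E'
from rig import r
import cv2
print(r.sense(), r.tip_reach)
for n in("top","scene"):
    im=r.grab_frame(n); cv2.imwrite(f"pics/{n}0.png",im[:,:,::-1]); print(n,r.get_calibration(n))
E
```

```text
pics
{'clock': 0.0, 'qpos': array([ 1.11961643e+00,  3.53624433e-01,  1.63412317e+00,  1.58594655e-05,
        1.15521391e+00, -2.42594807e-03]), 'qvel': array([ 0.00047797, -0.0013057 , -0.00211369, -0.00085623,  0.00191977,
        0.00142626]), 'joint_efforts': array([ 5.61619905e-03, -6.05250263e+01, -3.42072165e+01,  3.83500719e-04,
        9.26475768e-03,  6.51742630e-05]), 'eef_pos': array([270.96080717, 562.69709486, 238.58118305]), 'tcp_rot': array([-3.14022384e+00, -1.78214688e-05,  2.69283228e+00]), 'contact_force': array([0.13369112, 0.95253552, 0.21515449]), 'wrist_torque': array([-0.02925993, -0.00758066,  0.02305379]), 'grasp_force': 0.0, 'opening': 0.9950686788999908} 8.0
top {'fx': 613.0600749333943, 'fy': 613.0600749333943, 'cx': 310.63382288767997, 'cy': 245.7009500227354, 'rvec': array([ 2.13252156, -2.16927218,  0.13669217]), 'tvec': array([  16.16769736,  582.07522192, 1593.76851082])}
scene {'fx': 564.0549968989166, 'fy': 564.0549968989166, 'cx': 312.70435877724407, 'cy': 239.11616565631175, 'rvec': array([ 1.96005708,  1.26363492, -0.6134513 ]), 'tvec': array([-242.37289676, -268.61613603, 1593.18982084])}
```

View pics/top0.png

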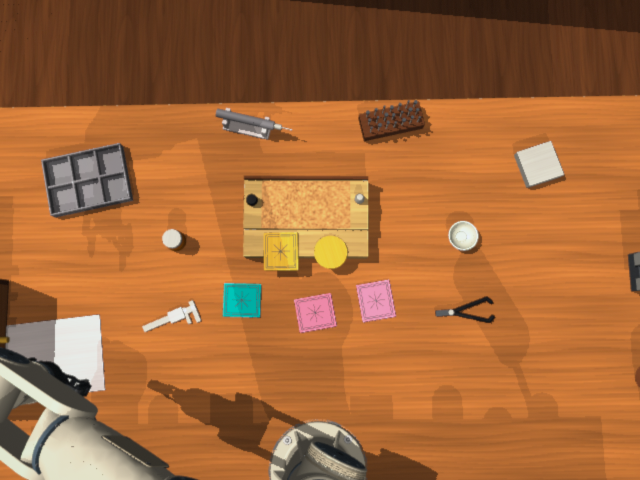

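View pics/scene0.png

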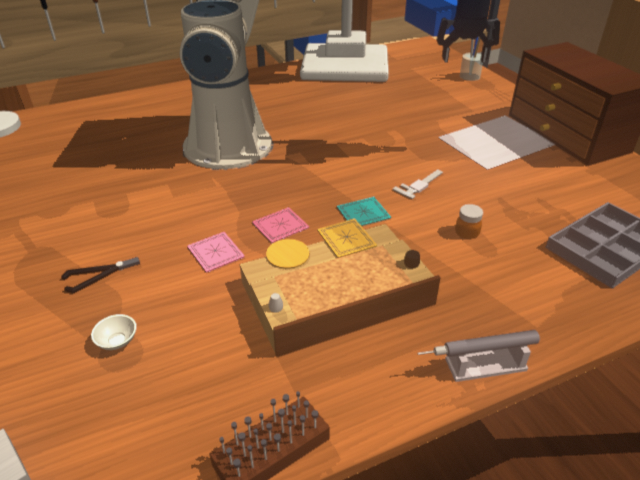

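The top view shows the engraved plate at px (281,251) in the left half, the disc at (331,251), and the step line near row 229. The loupe is at (252,200), the collet at (360,198), and teal and pink decoys lie on the bench below the block. The scene view agrees, with the plate at (347,238) and the disc at (288,253).

```bash
cat > h.py <<'E'
import numpy as np, cv2
from rig import r
def ray(c,uv,z):
    R=cv2.Rodrigues(c["rvec"])[0]; o=-R.T@c["tvec"]
    uv=np.atleast_2d(uv).astype(float)
    d=np.c_[(uv[:,0]-c["cx"])/c["fx"],(uv[:,1]-c["cy"])/c["fy"],np.ones(len(uv))]@R
    return o+d*((z-o[2])/d[:,2])[:,None]
def proj(c,P): 
    K=np.array([[c["fx"],0,c["cx"]],[0,c["fy"],c["cy"]],[0,0,1]])
    return cv2.projectPoints(np.atleast_2d(P).astype(float),c["rvec"],c["tvec"],K,None)[0][:,0]
def brass(im):
    h=cv2.cvtColor(im,cv2.COLOR_RGB2HSV)
    m=cv2.inRange(h,(20,170,120),(32,255,255))
    m=cv2.morphologyEx(m,cv2.MORPH_CLOSE,np.ones((5,5)))
    return [c for c in cv2.findContours(m,0,2)[0] if cv2.contourArea(c)>300]
E
python3 - <<'E'
from h import *
np.set_printoptions(precision=1,suppress=True)
for n in("top","scene"):
    im=cv2.imread(f"pics/{n}0.png")[:,:,::-1].copy(); c=r.get_calibration(n)
    for k in brass(im):
        P=ray(c,k[:,0],55)[:,:2].astype(np.float32)
        print(n,cv2.boundingRect(k),cv2.minAreaRect(P))
c=r.get_calibration("top")
print(ray(c,[[244,229],[368,229.5]],60), ray(c,[[244,256],[369,257]],50),ray(c,[[246,179],[367,179]],72))
E
```

```text
top (314, 236, 33, 33) ((562.6100463867188, -44.549346923828125), (84.26941680908203, 84.81653594970703), 88.99266815185547)
top (263, 233, 36, 38) ((566.2523193359375, 85.58528137207031), (92.15740966796875, 98.13955688476562), 88.99108123779297)
scene (267, 240, 42, 27) ((569.64990234375, -44.42559051513672), (83.70374298095703, 80.6995849609375), 65.20536804199219)
scene (318, 228, 41, 29) ((574.0819702148438, 65.33997344970703), (97.66873168945312, 46.343170166015625), 0.3815039396286011)
[[ 626.9  181.2   60. ]
 [ 619.8 -145.7   60. ]] [[ 556.4  182.5   50. ]
 [ 548.  -147.1   50. ]] [[ 758.9  174.2   72. ]
 [ 753.1 -145.9   72. ]]
```

carry_out([
  {"dp":[-396,-340,39],"yaw":-10},
  {"dp":[-396,-340,39],"yaw":-20},
  {"dp":[-396,-340,39],"yaw":-24.5},
  {"dp":[-396,-340,39],"yaw":-24.5},
  {"dp":[-396,-340,39],"yaw":-24.5},
  {"dp":[-396,-340,39],"yaw":-24.5},
  {"dp":[-396,-340,39],"yaw":-24.5},
  {"dp":[-396,-340,39],"yaw":-24.5},
  {"dp":[-396,-340,39],"yaw":-24.5},
  {"dp":[-396,-340,39],"yaw":-24.5},
  {"dp":[-396,-340,39],"yaw":-24.5},
  {"dp":[-396,-340,39],"yaw":-24.5},
], fingers=0)

```text
clock: 1.6
eef_pos: [480.0, 86.0, 200.3]
tcp_rot: [3.141, -0.0, 3.122]
contact_force: [-0.4, -0.4, 0.4]
opening: 0.497
grasp_force: 0.0
```

```bash
python3 - <<'E'
from h import *
np.set_printoptions(precision=3,suppress=True)
s=r.sense();print(s["clock"],s["qpos"],s["eef_pos"],s["tcp_rot"],s["opening"])
c=r.get_calibration("wrist");im=r.grab_frame("wrist");cv2.imwrite("pics/w1.png",im[:,:,::-1])
for k in brass(im):
    P=ray(c,k[:,0],55)[:,:2].astype(np.float32)
    print(cv2.boundingRect(k),cv2.minAreaRect(P))
E
```

```text
1.6 [ 0.174  0.185  1.96   0.     0.997 -1.377] [480.027  85.959 200.317] [ 3.141 -0.     3.122] 0.4966678811808
(129, 278, 100, 88) ((562.1903076171875, -42.34164810180664), (87.24909973144531, 86.4143295288086), 75.0743637084961)
(273, 273, 106, 101) ((567.1720581054688, 88.3355712890625), (100.3560791015625, 89.9975814819336), 0.13614465296268463)
```

View pics/w1.png

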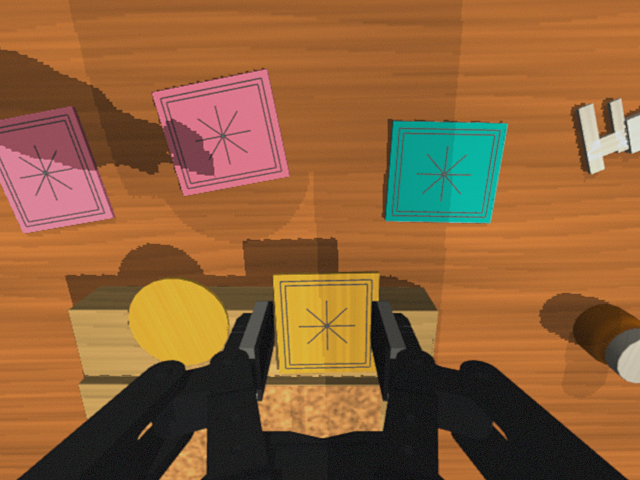

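Wrist view: the plate is at px (326,323), measuring 100.4 x 90.0 mm with centre (567, 88). That matches the given size. The disc is clear to the left, and the half-open fingers span less than the plate. Next I lower them in front of the near edge.

carry_out([
  {"dp":[0,2,50],"yaw":0},
  {"dp":[0,2,100],"yaw":0},
  {"dp":[0,2,140],"yaw":0},
  {"dp":[0,2,152],"yaw":0},
  {"dp":[0,2,152],"yaw":0},
])

```text
clock: 2.28
eef_pos: [480.4, 87.4, 48.3]
tcp_rot: [-3.141, -0.001, 3.121]
contact_force: [0.4, -0.8, 0.1]
opening: 0.497
grasp_force: 0.0
```

carry_out([
  {"dp":[-10,0,0]},
  {"dp":[-20,0,0]},
  {"dp":[-22,0,0]},
  {"dp":[-24,0,0]},
  {"dp":[-26,0,0]},
  {"dp":[-28,0,0]},
  {"dp":[-29,0,0]},
  {"dp":[-30,0,0]},
  {"dp":[-30,0,0]},
])

```text
schema error: expected keys dp, yaw
```

```bash
python3 - <<'E'
from h import *
np.set_printoptions(precision=3,suppress=True)
s=r.sense();print(s["clock"],s["eef_pos"],s["contact_force"])
c=r.get_calibration("wrist");im=r.grab_frame("wrist");cv2.imwrite("pics/w2.png",im[:,:,::-1])
for k in brass(im):
    P=ray(c,k[:,0],55)[:,:2].astype(np.float32)
    print(cv2.boundingRect(k),cv2.minAreaRect(P))
E
```

```text
2.275 [480.37   87.384  48.335] [ 0.432 -0.795  0.145]
(0, 411, 87, 69) ((530.872314453125, -49.94862365722656), (26.091577529907227, 60.739803314208984), 40.90547180175781)
(259, 403, 127, 35) ((523.576171875, 86.72930908203125), (55.995643615722656, 19.23476219177246), 88.83778381347656)
```

View pics/w2.png

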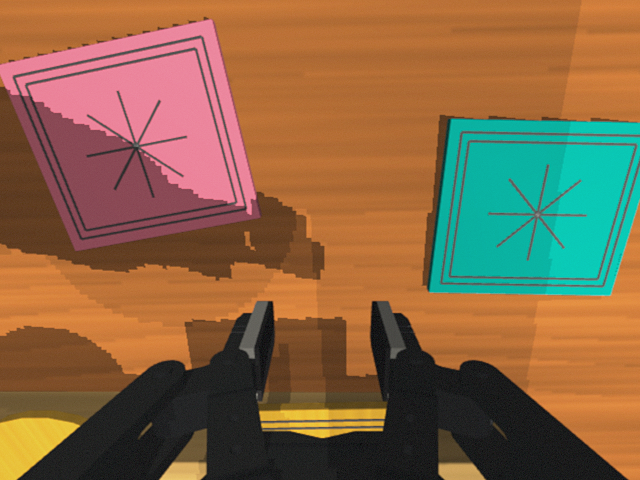

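The fingers straddle the plate's centre just in front of its near edge, which is at row ~405, with nothing in the way. I start the push.

carry_out([
  {"dp":[-10,0,0],"yaw":0},
  {"dp":[-20,0,0],"yaw":0},
  {"dp":[-22,0,0],"yaw":0},
  {"dp":[-24,0,0],"yaw":0},
  {"dp":[-26,0,0],"yaw":0},
  {"dp":[-28,0,0],"yaw":0},
  {"dp":[-29,0,0],"yaw":0},
  {"dp":[-30,0,0],"yaw":0},
  {"dp":[-30,0,0],"yaw":0},
])

```text
clock: 3.45
eef_pos: [510.3, 86.3, 48.2]
tcp_rot: [-3.142, -0.0, 3.12]
contact_force: [-2.4, 0.4, 0.5]
opening: 0.501
grasp_force: 1.3
```

carry_out([
  {"dp":[-1,0,0],"yaw":0},
  {"dp":[-2,0,0],"yaw":0},
  {"dp":[-3,0,0],"yaw":0},
  {"dp":[-4,0,0],"yaw":0},
  {"dp":[-4,0,0],"yaw":0},
])

```text
clock: 4.08
eef_pos: [514.8, 86.2, 48.3]
tcp_rot: [3.142, 0.0, 3.12]
contact_force: [-0.4, -0.3, 0.1]
opening: 0.501
grasp_force: 0.5
```

carry_out([
  {"dp":[-1,0,0],"yaw":0},
  {"dp":[-2,0,0],"yaw":0},
  {"dp":[-2,0,0],"yaw":0},
])

```text
clock: 4.45
eef_pos: [516.6, 86.2, 48.3]
tcp_rot: [3.142, 0.0, 3.12]
contact_force: [-1.4, -0.8, 0.0]
opening: 0.499
grasp_force: 1.0
```

carry_out([
  {"dp":[-1,0,0],"yaw":0},
  {"dp":[-2,0,0],"yaw":0},
  {"dp":[-2,0,0],"yaw":0},
])

```text
clock: 4.82
eef_pos: [516.9, 86.1, 48.1]
tcp_rot: [-3.141, -0.003, 3.12]
contact_force: [-7.8, 1.5, 5.1]
opening: 0.5
grasp_force: 4.0
```

```bash
python3 - <<'E'
from h import *
np.set_printoptions(precision=3,suppress=True)
s=r.sense();print(s["clock"],s["eef_pos"],s["contact_force"])
im=r.grab_frame("scene");cv2.imwrite("pics/s2.png",cv2.resize(im[180:330,220:420,::-1],(800,600),interpolation=cv2.INTER_CUBIC))
E
```

```text
4.825 [516.892  86.149  48.115] [-7.769  1.478  5.052]
```

View pics/s2.png

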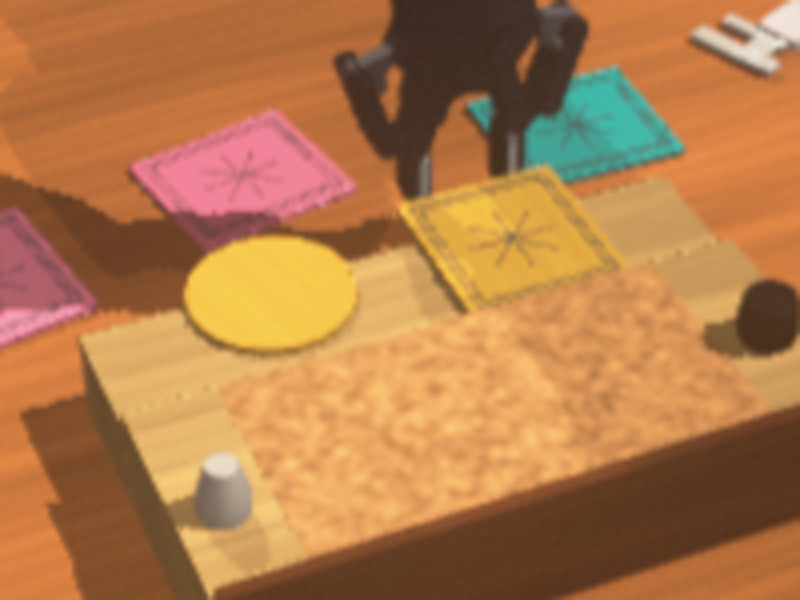

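The plate is butted square against the step (crop px ~(545,285)) and the force is rising. I'll back off, set the fingertips a bit lower, press again, then drag the edge up.

carry_out([
  {"dp":[6,0,0],"yaw":0},
  {"dp":[6,0,12],"yaw":0},
  {"dp":[6,0,12],"yaw":0},
  {"dp":[2,0,12],"yaw":0},
  {"dp":[0,0,12],"yaw":0},
  {"dp":[-1,0,12],"yaw":0},
  {"dp":[-2,0,12],"yaw":0},
  {"dp":[-2,0,12],"yaw":0},
])

```text
clock: 5.88
eef_pos: [516.9, 86.1, 35.9]
tcp_rot: [-3.141, -0.007, 3.12]
contact_force: [-13.7, 3.5, 9.3]
opening: 0.497
grasp_force: 6.7
```

carry_out([
  {"dp":[0,0,-1],"yaw":0},
  {"dp":[0,0,-2],"yaw":0},
  {"dp":[0,0,-3],"yaw":0},
  {"dp":[0,0,-4],"yaw":0},
  {"dp":[0,0,-5],"yaw":0},
  {"dp":[0,0,-6],"yaw":0},
])

```text
clock: 6.62
eef_pos: [516.9, 86.0, 41.2]
tcp_rot: [-3.141, -0.007, 3.12]
contact_force: [-9.8, 2.5, -1.1]
opening: 0.498
grasp_force: 4.8
```

carry_out([
  {"dp":[-1,0,-1],"yaw":0},
  {"dp":[-1,0,-2],"yaw":0},
  {"dp":[-1,0,-3],"yaw":0},
  {"dp":[-1,0,-4],"yaw":0},
  {"dp":[-1,0,-4],"yaw":0},
])

```text
clock: 7.25
eef_pos: [517.1, 85.9, 45.0]
tcp_rot: [-3.141, -0.009, 3.12]
contact_force: [-11.1, 3.4, -0.9]
opening: 0.501
grasp_force: 5.8
```

```bash
cat >look.py <<'E'
import sys
from h import *
np.set_printoptions(precision=1,suppress=True)
s=r.sense();print(s["clock"],s["eef_pos"],s["contact_force"])
im=r.grab_frame("scene");cv2.imwrite(sys.argv[1],cv2.resize(im[180:330,220:420,::-1],(800,600),interpolation=cv2.INTER_CUBIC))
c=r.get_calibration("scene")
for k in brass(im):
    p=cv2.minAreaRect(k); print(p, cv2.approxPolyDP(k,3,True)[:,0].tolist())
print("flat plate corners would be",proj(c,[[527,41,55],[527,131,55],[627,41,55],[627,131,55]]).tolist())
E
python3 look.py pics/s3.png
```

```text
7.25 [517.1  85.9  45. ] [-11.1   3.4  -0.9]
((287.5, 253.0), (26.0, 41.0), 90.0) [[267, 249], [268, 258], [281, 266], [299, 264], [308, 255], [305, 245], [295, 240], [278, 241]]
((345.7998962402344, 236.84519958496094), (30.88730812072754, 41.618831634521484), 70.46334838867188) [[355, 224], [333, 225], [322, 232], [337, 256], [339, 252], [369, 245]]
flat plate corners would be [[317.1283423029484, 229.76487063551502], [354.87387524155275, 218.95645064352686], [337.8446186858942, 257.91597371516866], [377.41423023960715, 245.76216487586655]]
```

View pics/s3.png

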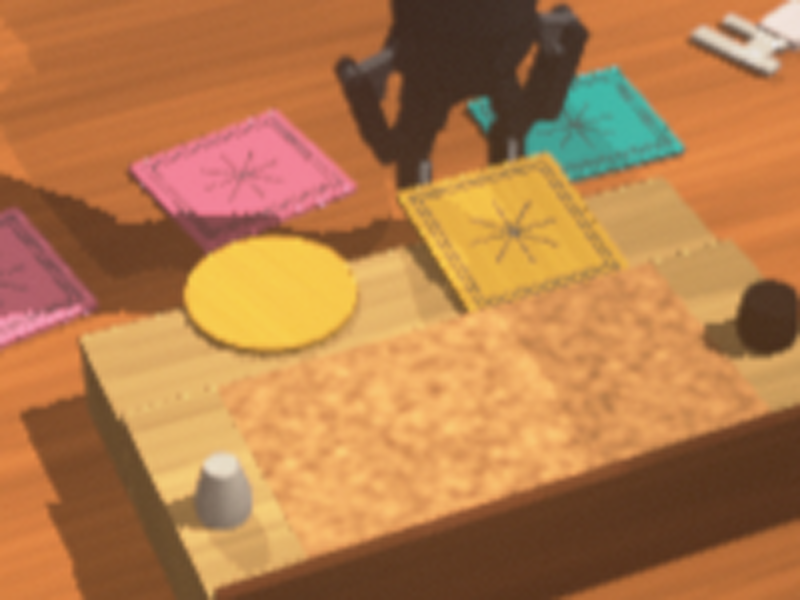

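The near edge is rising: the left corner went from crop row 205 to 190 while the front edge stayed at the step. I'll follow the arc with a small forward bias.

carry_out([
  {"dp":[-0.5,0,-3],"yaw":0},
  {"dp":[-1,0,-6],"yaw":0},
  {"dp":[-1.5,0,-9],"yaw":0},
  {"dp":[-2,0,-12],"yaw":0},
  {"dp":[-2.5,0,-15],"yaw":0},
  {"dp":[-3.5,0,-18],"yaw":0},
  {"dp":[-3.5,0,-18],"yaw":0},
])

```text
clock: 8.18
eef_pos: [519.9, 85.8, 63.0]
tcp_rot: [-3.141, -0.01, 3.12]
contact_force: [-15.0, 2.7, 1.1]
opening: 0.499
grasp_force: 7.3
```

```bash
python3 look.py pics/s4.png
```

```text
8.175 [519.9  85.8  63. ] [-15.    2.7   1.1]
((287.5, 253.0), (26.0, 41.0), 90.0) [[267, 249], [270, 261], [281, 266], [299, 264], [308, 255], [305, 245], [295, 240], [282, 240]]
((347.8533020019531, 233.54759216308594), (38.53738021850586, 44.57892608642578), 72.0308609008789) [[359, 216], [352, 218], [351, 214], [321, 222], [338, 257], [339, 252], [375, 245]]
flat plate corners would be [[317.1283423029484, 229.76487063551502], [354.87387524155275, 218.95645064352686], [337.8446186858942, 257.91597371516866], [377.41423023960715, 245.76216487586655]]
```

carry_out([
  {"dp":[-1,0,-4],"yaw":0},
  {"dp":[-2,0,-8.3],"yaw":0},
  {"dp":[-3.5,0,-12.5],"yaw":0},
  {"dp":[-5,0,-16.5],"yaw":0},
  {"dp":[-7,0,-20.5],"yaw":0},
  {"dp":[-9,0,-24],"yaw":0},
  {"dp":[-11,0,-28],"yaw":0},
  {"dp":[-13,0,-31.5],"yaw":0},
  {"dp":[-13,0,-31.5],"yaw":0},
])

```text
clock: 9.35
eef_pos: [534.9, 85.6, 95.5]
tcp_rot: [-3.141, -0.007, 3.12]
contact_force: [-11.8, 1.8, 5.6]
opening: 0.5
grasp_force: 6.0
```

```bash
python3 look.py pics/s5.png
```

```text
9.35 [534.9  85.6  95.5] [-11.8   1.8   5.6]
((287.5077209472656, 253.5615692138672), (25.799224853515625, 41.303565979003906), 82.87498474121094) [[308, 251], [301, 242], [292, 240], [272, 244], [267, 256], [277, 265], [292, 266], [302, 262]]
((349.3000183105469, 229.40000915527344), (44.58810806274414, 40.79337692260742), 71.56505584716797) [[361, 206], [323, 215], [337, 256], [339, 252], [375, 242], [369, 225], [362, 221], [365, 215], [359, 212]]
flat plate corners would be [[317.1283423029484, 229.76487063551502], [354.87387524155275, 218.95645064352686], [337.8446186858942, 257.91597371516866], [377.41423023960715, 245.76216487586655]]
```

View pics/s5.png

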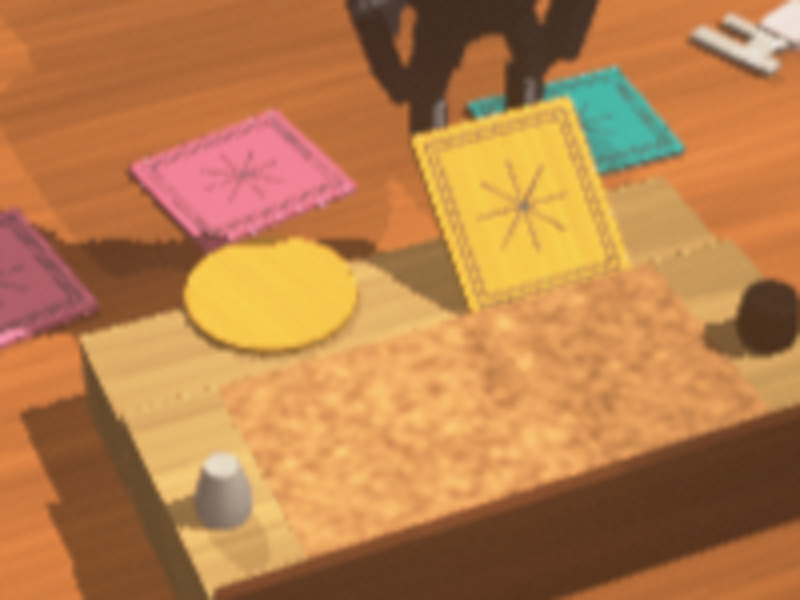

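It is about 38° up, with the edge at crop row ~130 and the front still at the step. Tool travel agrees with the arc, so I continue to ~65°.

carry_out([
  {"dp":[-2,0,-3],"yaw":0},
  {"dp":[-4.5,0,-5.5],"yaw":0},
  {"dp":[-7,0,-8],"yaw":0},
  {"dp":[-9,0,-10.5],"yaw":0},
  {"dp":[-14,0,-15],"yaw":0},
  {"dp":[-17,0,-18],"yaw":0},
  {"dp":[-20.5,0,-20.5],"yaw":0},
  {"dp":[-24,0,-23],"yaw":0},
  {"dp":[-28,0,-25],"yaw":0},
  {"dp":[-31,0,-27],"yaw":0},
  {"dp":[-35,0,-29],"yaw":0},
  {"dp":[-35,0,-29],"yaw":0},
])

```text
clock: 10.9
eef_pos: [573.5, 85.0, 124.9]
tcp_rot: [3.141, 0.001, 3.12]
contact_force: [-1.5, -0.2, 0.1]
opening: 0.501
grasp_force: 0.3
```

```bash
python3 look.py pics/s6.png
```

```text
10.9 [573.5  85.  124.9] [-1.5 -0.2  0.1]
((288.189208984375, 257.8591003417969), (17.01653289794922, 41.064693450927734), 79.87532806396484) [[308, 252], [295, 248], [267, 256], [277, 265], [291, 266], [302, 262]]
flat plate corners would be [[317.1283423029484, 229.76487063551502], [354.87387524155275, 218.95645064352686], [337.8446186858942, 257.91597371516866], [377.41423023960715, 245.76216487586655]]
```

View pics/s6.png

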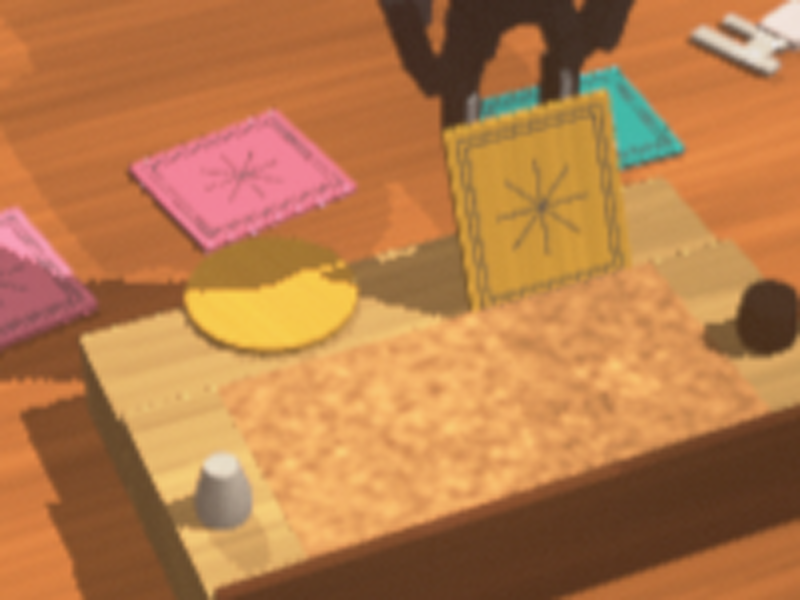

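It is now ~65° up, front foot still at the step. I push it on past upright, slowly.

carry_out([
  {"dp":[-4,0,-2],"yaw":0},
  {"dp":[-8,0,-4],"yaw":0},
  {"dp":[-12,0,-5],"yaw":0},
  {"dp":[-16,0,-6],"yaw":0},
  {"dp":[-20,0,-7],"yaw":0},
  {"dp":[-24,0,-8],"yaw":0},
  {"dp":[-28,0,-8],"yaw":0},
  {"dp":[-32,0,-9],"yaw":0},
  {"dp":[-36,0,-9],"yaw":0},
  {"dp":[-40,0,-9],"yaw":0},
  {"dp":[-42,0,-9],"yaw":0},
])

```text
clock: 12.32
eef_pos: [615.2, 84.1, 133.7]
tcp_rot: [-3.142, -0.0, 3.12]
contact_force: [-0.5, -0.3, -0.3]
opening: 0.498
grasp_force: 0.1
```

carry_out([
  {"dp":[-3,0,0],"yaw":0},
  {"dp":[-6,0,0],"yaw":0},
  {"dp":[-9,0,0],"yaw":0},
  {"dp":[-12,0,0],"yaw":0},
  {"dp":[-15,0,0],"yaw":0},
  {"dp":[-18,0,0],"yaw":0},
  {"dp":[-18,0,0],"yaw":0},
  {"dp":[-18,0,0],"yaw":0},
])

```text
clock: 13.32
eef_pos: [632.8, 83.7, 133.7]
tcp_rot: [-3.142, -0.0, 3.12]
contact_force: [0.3, -0.6, -0.1]
opening: 0.503
grasp_force: 0.0
```

```bash
python3 look.py pics/s7.png
```

```text
13.325 [632.8  83.7 133.7] [ 0.3 -0.6 -0.1]
((366.6500244140625, 260.4500427246094), (36.04996109008789, 50.91266632080078), 71.56504821777344) [[375, 241], [338, 254], [357, 282], [396, 269]]
flat plate corners would be [[317.1283423029484, 229.76487063551502], [354.87387524155275, 218.95645064352686], [337.8446186858942, 257.91597371516866], [377.41423023960715, 245.76216487586655]]
```

View pics/s7.png

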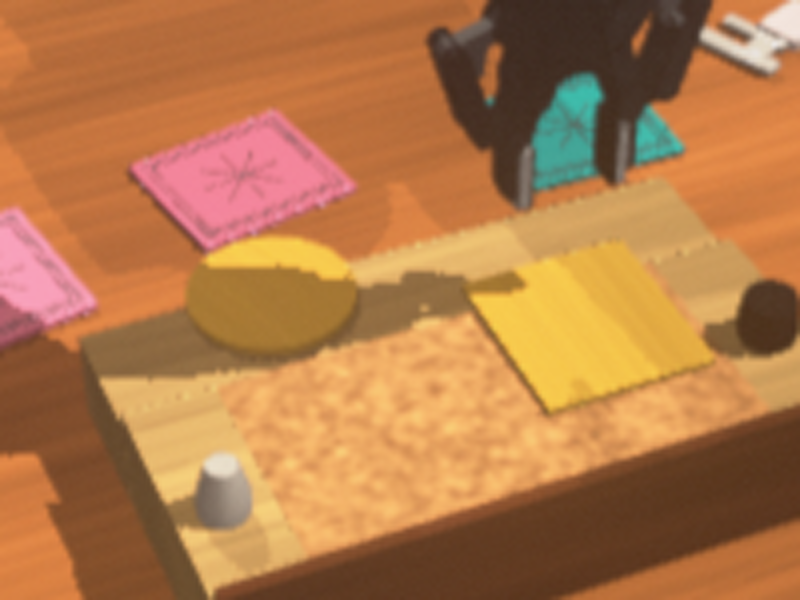

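It has fallen over and lies plain side up on the upper level, at crop px ~(590,325). I'll measure its position and level.

```bash
python3 - <<'E'
from h import *
np.set_printoptions(precision=1,suppress=True)
P=ray(r.get_calibration("scene"),[[375,241],[338,254],[357,282],[396,269]],65);print(P,np.linalg.norm(np.roll(P,-1,0)-P,axis=1))
E
```

```text
[[621.9 127.5  65. ]
 [626.7  41.3  65. ]
 [713.9  38.2  65. ]
 [713.2 122.9  65. ]] [86.4 87.2 84.7 91.4]
```

carry_out([
  {"dp":[30,0,-30],"yaw":0},
  {"dp":[75,0,-70],"yaw":0},
  {"dp":[130,0,-95],"yaw":0},
  {"dp":[160,0,-95],"yaw":0},
  {"dp":[160,0,-95],"yaw":0},
  {"dp":[160,0,-95],"yaw":0},
])

```text
clock: 14.12
eef_pos: [473.7, 87.2, 229.1]
tcp_rot: [3.141, 0.001, 3.121]
contact_force: [0.1, 0.2, 0.6]
opening: 0.498
grasp_force: 0.0
```

```bash
python3 - <<'E'
from h import *
np.set_printoptions(precision=1,suppress=True)
print(r.sense()["eef_pos"])
for n in("wrist","top"):
    c=r.get_calibration(n);im=r.grab_frame(n);cv2.imwrite(f"pics/{n}8.png",im[:,:,::-1])
    for k in brass(im):
        print(n,cv2.boundingRect(k),[cv2.minAreaRect(ray(c,k[:,0],z)[:,:2].astype(np.float32)) for z in(55,65)])
E
```

```text
[473.7  87.2 229.1]
wrist (278, 358, 92, 80) [((668.3734741210938, 84.90591430664062), (92.928955078125, 103.17823791503906), 88.78499603271484), ((659.3521728515625, 85.0455322265625), (89.91424560546875, 99.83100891113281), 88.78501892089844)]
wrist (144, 272, 92, 81) [((562.991943359375, -42.36518859863281), (87.03353118896484, 87.80690002441406), 79.7463150024414), ((557.389404296875, -38.096771240234375), (84.21006774902344, 84.95838928222656), 79.74627685546875)]
top (314, 236, 33, 33) [((562.6100463867188, -44.549346923828125), (84.26941680908203, 84.81653594970703), 88.99266815185547), ((561.393310546875, -44.27033615112305), (83.74323272705078, 84.28691864013672), 88.99285888671875)]
top (264, 198, 35, 37) [((661.1175537109375, 83.51664733886719), (90.60997772216797, 96.98047637939453), 88.99162292480469), ((659.28564453125, 82.99602508544922), (90.0442123413086, 96.37490844726562), 88.99161529541016)]
```

View pics/wrist8.png

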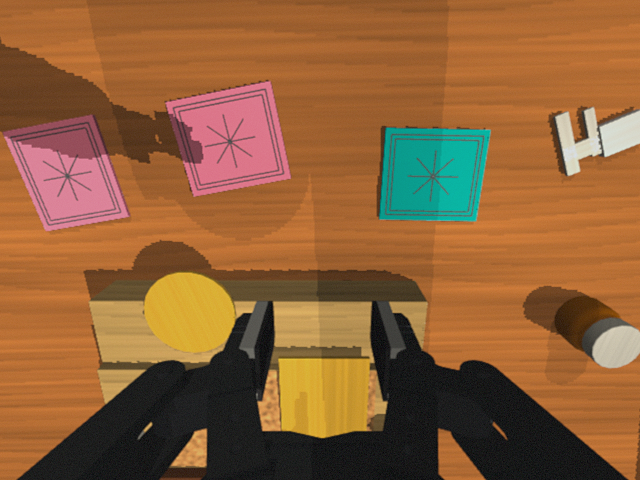

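It lies flat at z = 65 (89.9 x 99.8 mm there), with the plain back up, but the near edge still overhangs the ledge by ~16 mm. I'll nudge it with the fingertips until that edge is at the step face, which is at TCP x ≈ 616.9 by the earlier contact.

carry_out([
  {"dp":[-40,-2,50],"yaw":0},
  {"dp":[-86,-2,100],"yaw":0},
  {"dp":[-86,-2,140],"yaw":0},
  {"dp":[-86,-2,166],"yaw":0},
  {"dp":[-86,-2,166],"yaw":0},
  {"dp":[-100,-2,166],"yaw":0},
  {"dp":[-118,-2,166],"yaw":0},
  {"dp":[-121,-2,166],"yaw":0},
  {"dp":[-124,-2,166],"yaw":0},
  {"dp":[-126,-2,166],"yaw":0},
  {"dp":[-128,-2,166],"yaw":0},
  {"dp":[-128,-2,166],"yaw":0},
])

```text
clock: 15.72
eef_pos: [600.1, 82.4, 62.7]
tcp_rot: [-3.141, -0.001, 3.12]
contact_force: [-3.2, -0.2, 2.1]
opening: 0.504
grasp_force: 1.7
```

Contact and sliding force are as expected; I push on to about 616.

carry_out([
  {"dp":[-2,0,0],"yaw":0},
  {"dp":[-4,0,0],"yaw":0},
  {"dp":[-6,0,0],"yaw":0},
  {"dp":[-8,0,0],"yaw":0},
  {"dp":[-10,0,0],"yaw":0},
  {"dp":[-12,0,0],"yaw":0},
  {"dp":[-13.5,0,0],"yaw":0},
  {"dp":[-15,0,0],"yaw":0},
  {"dp":[-15,0,0],"yaw":0},
])

```text
clock: 16.85
eef_pos: [616.2, 82.1, 62.8]
tcp_rot: [3.142, 0.001, 3.12]
contact_force: [-0.2, -0.7, -1.5]
opening: 0.498
grasp_force: 0.4
```

carry_out([
  {"dp":[10,0,0],"yaw":0},
  {"dp":[30,0,0],"yaw":0},
  {"dp":[60,0,-60],"yaw":0},
  {"dp":[100,0,-110],"yaw":0},
  {"dp":[140,0,-160],"yaw":0},
  {"dp":[140,0,-170],"yaw":0},
  {"dp":[140,0,-170],"yaw":0},
])

```text
clock: 17.73
eef_pos: [476.8, 85.2, 233.9]
tcp_rot: [3.141, 0.004, 3.121]
contact_force: [0.3, -0.9, 0.1]
opening: 0.499
grasp_force: 0.0
```

```bash
python3 - <<'E'
from h import *
np.set_printoptions(precision=1,suppress=True)
print(r.sense()["eef_pos"])
for n in("wrist","top","scene"):
    c=r.get_calibration(n);im=r.grab_frame(n)
    if n=="scene": cv2.imwrite("pics/s9.png",cv2.resize(im[180:330,220:420,::-1],(800,600),interpolation=cv2.INTER_CUBIC))
    for k in brass(im):
        print(n,cv2.boundingRect(k),[cv2.minAreaRect(ray(c,k[:,0],z)[:,:2].astype(np.float32)) for z in(55,65)])
E
```

```text
[476.8  85.2 233.9]
wrist (281, 366, 89, 72) [((681.6359252929688, 84.82722473144531), (92.97293090820312, 95.38550567626953), 88.82164764404297), ((672.4114379882812, 84.9024658203125), (90.00113677978516, 92.33661651611328), 88.82164001464844)]
wrist (148, 266, 90, 81) [((562.759521484375, -42.33461380004883), (86.66299438476562, 87.84783172607422), 81.25248718261719), ((557.3348388671875, -38.19477081298828), (83.89288330078125, 85.03985595703125), 81.25272369384766)]
top (314, 236, 33, 33) [((562.6100463867188, -44.549346923828125), (84.26941680908203, 84.81653594970703), 88.99266815185547), ((561.393310546875, -44.27033615112305), (83.74323272705078, 84.28691864013672), 88.99285888671875)]
top (264, 191, 35, 38) [((678.5745239257812, 83.30728149414062), (90.4444580078125, 100.09870910644531), 89.19873046875), ((676.6336669921875, 82.7879638671875), (89.87970733642578, 99.4736557006836), 89.19873046875)]
scene (340, 246, 53, 41) [((673.0631103515625, 87.28108215332031), (86.67431640625, 98.51809692382812), 88.55257415771484), ((682.66357421875, 81.47245788574219), (85.50496673583984, 97.18896484375), 88.55258178710938)]
scene (267, 240, 42, 27) [((569.60009765625, -44.53350830078125), (83.94141387939453, 80.69960021972656), 65.20541381835938), ((580.5963745117188, -48.56376266479492), (82.80896759033203, 79.61087036132812), 65.20539093017578)]
```

View pics/s9.png

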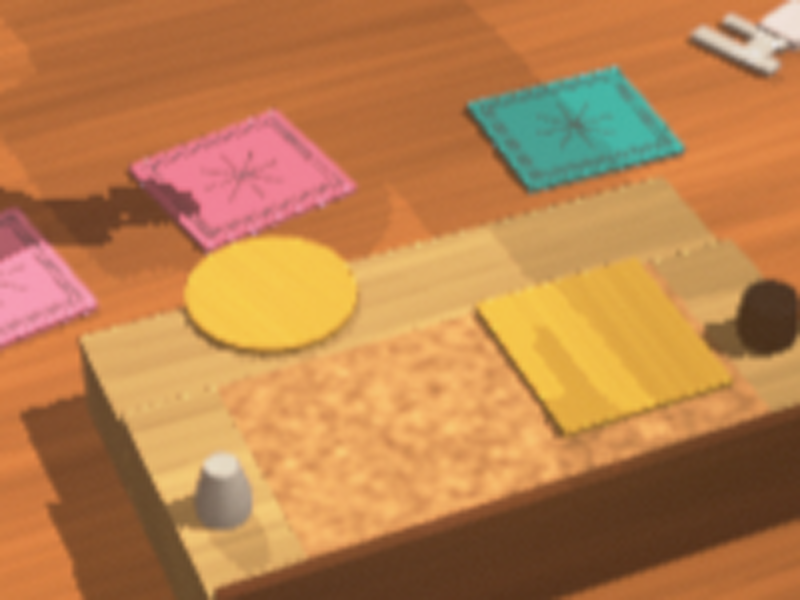

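The plate lies flat and fully on the upper level, plain back up (crop px ~(605,345)). The disc, loupe and collet are where they were, and the arm is clear.

```bash
python3 -c "
from rig import r
print(r.sign_off())"
```

```text
the job is handed in; nothing more can be done
None
```

I turned the plate over with fingertip pushes only, and it now lies flat on the upper level with its plain back up. Nothing else moved that I could see, and I handed the job in at about 18 s. After it fell, I also nudged it about 16 mm farther on so it no longer overhung the ledge.

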